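# Stand the collared brush in the brush pot

## Robot

A 6-joint arm with a two-finger parallel gripper is mounted at the origin on the work surface. World frame = base frame: x ahead of the robot, y to its left, z up, the work surface at z = 0. Lengths are in mm, angles in rad, forces in N, time in s.
With the tool pointing down it reaches from about 350 to 850 mm from the base axis. Payload 8.1 kg.
Tool frame: the origin (TCP) lies at the very end of the fingers, on their centre line; the grasp point (between the pads) lies env.grip_point_offset behind it (env.grip_point_offset is the distance from the TCP to the grasp point, in mm); y points along the fingers, z is the direction in which the jaws open and shut, and the axes are right-handed (so a half turn about y gives the same grasp; the last joint's range is limited). The gripper opens to 93 mm and grips with 3 to 60 N. Pads are 15 mm wide; open, the fingers measure 128 mm over their backs; the gripper's body (75 mm by 188 mm) begins 65 mm behind the grasp point.
Start: joints at [1.121, 0.13, 1.488, -0, 1.523, -0.085], TCP at [214.036, 560.53, 218.635] pointing down, gripper open.
Joint ranges: [-2.96, 2.96], [-0.89, 2.26], [0.02, 2.5], [-1.34, 4.48], [0, 2.73], [-2.66, 2.66]. Speed limits (rad/s): [2.39, 2.39, 2.79, 3.14, 3.14, 3.14].

## Interface

Orientations are given as a 3x3 rotation matrix whose columns are the frame's x, y, z axes.
In Python, from workcell import status, grab_frame, calibration, sign_off, trace, env gives the robot as it stands.
- The arm moves only by the tool carry_out, never from a script. Its argument "steps" is a list of rows, each a list of 3 entries, a list of its own where there are three numbers: the shift along the world's x, y, z in m, then the turn, a rotation vector about the world's x, y, z in rad, then the finger opening in m, from 0 to 0.093. In form: [[[x, y, z], [ax, ay, az], gripper], ...]. A call has 1 to 12 rows; each row is the pose to reach, as a shift and turn from the pose measured when the call began; what a row does not reach only later rows make up. A row lasts 1/8 s, in which the tool goes at most 62.5 mm and 10.7 degrees, less where a joint would pass 70% of its speed; a pose out of reach is approached as far as the arm can. A call with a gripper value outside its range is refused whole. The fingers move at their own pace and stop on an object; "squeeze" is the grip in N (left out, the last holds). Time passes only in rows, so rows that repeat a pose let the fingers close. It gives the time, the measured TCP pose, the force and the opening at its end, in the units of the state.
- status.get_state(): the state, without advancing time (a new reading comes with each control period).
- grab_frame(name): name is "scene" or "top" or "wrist"; returns (picture, depth): 420x560x3 uint8, red, green, blue; 420x560 float32, mm along the optical axis (not along the pixel's ray), 0 where there is no reading.
- calibration(name): a dict with "fx", "fy", "cx", "cy" (pixels), "k1" (the pictures are not rectified: a ray, as slopes to the right and down, at radius r is drawn at 1 + k1 r^2 times it, then the intrinsics apply), "rvec" (rotation vector, rad) and "tvec" (3), from world to camera coordinates, as OpenCV has them; the wrist camera has in their place "hand_eye" (4x4, takes a point from camera to tool coordinates, whose origin is the TCP and whose axes are the tool frame's). Camera axes: x right, y down, z forward; pixel columns grow to the right and rows downward; lengths in mm; the calibration is good to about 2 mm. A picture is of the moment at which its call begins: read the wrist's pose just before it. calibration takes no time and is no camera call.
- sign_off(): hands the job in, once; it reports no verdict.
Trained networks look in the newest picture that a camera, given by its name, has taken for a name from the list of things; names that differ only in an ending like _2 or _b are one class to them, and where a whole thing is asked for, a point or a joint stands for the part that bears it (a point fixed in the world has none). Each returns a list of dicts, best first, with "confidence" (0 to 1); they miss things now and then, are a little off and sometimes report something else, mostly with a low value. They report only what shows in the picture. A call takes as long as a camera call. They do not tell look-alikes from the thing itself.
- trace(camera, name): "pixels" (420x560 bool, what is visible of it) and "xy" ([column, row] in pixels, amid what is visible of it).
The state is a dict: "t": time; "joints": joint angles; "joint_velocities": joint speeds; "effort": joint torques, N m; "ee_pos": TCP position; "tcp_rot": TCP orientation; "contact_force": force on the tool from outside, world axes, zero at the start; "moment": the same for the moment, N m; "finger_gap": opening from 0.0 (shut) to 1.0 (fully open).
Only numpy, scipy, OpenCV 4.12 (cv2) and the standard library are available. Lean on these libraries where they do the work, as an engineer would, in place of code of your own. Each camera call takes 0.05 s, during which the arm holds its last target. There are 200 camera calls.

## Task

The thick calligraphy brush with the round brass collar lies level on the wooden brush rest. Pick it up by its collar and lift it clear, ease the grip so that its handle swings down under its own weight and the brush hangs with its bristles up, then grip it firmly again. Lower it into the brush pot (the taller ceramic cup, without a handle) until the butt of the handle is at the bottom, only then let go, and leave the pot, the tea mug and the slim brush standing or lying where they are.

Things in the scene. Friction and masses are not known exactly. Their poses are not given: they have to be found in the camera images.
- brush_grip (a point): Centre of the thick brush's collar, where to pinch it across the brush: a brass drum 18 mm in diameter, 8 mm long, 40 mm above the table at first. Bristles reach 33 mm from here one way, the handle 175 mm the other. x axis: along the brush, collar to butt. Pinched, it stays level at 40 N, swings down and settles near upright in 1 to 2 s at 8 to 20 N, sways longer at 3 N, and slips out at none of these.
- brush_butt (a point): Tip of the thick brush's rounded brass butt (14 mm thick), the end of its 12 mm round dark wooden handle, 175 mm from brush_grip; same axes. The brush (95 to 145 g, balance point 118 mm from the collar) lies level, handle roughly away from the robot, on two 34 mm high bars of a wooden rest, 45 and 155 mm from the collar; the slim brush lies parallel, 100 mm to one side.
- pot_floor (a point): Centre of the inner floor of the brush pot, 8 mm above the table. The pot is a loose, plain straight white ceramic cup without handle, 100 mm tall, 100 mm across, with a 4 mm wall, so 90 mm wide inside; 0.5 kg. z axis: up.
- mug: Loose white ceramic tea mug with a handle on one side (its +y), 72 mm tall, 74 mm across without the handle; origin at the centre of its underside. To be left alone.
- slim_brush: Slim brush with a light 8 mm wooden handle, a plain 9 mm steel ferrule and no ball, 205 mm long, on the same rest as the thick one; origin where ferrule and handle meet, x axis along the handle towards its end. To be left alone.
Mind the look-alikes: they are no part of the job. What is shaped like the part that bears brush_grip but pink or purple is not meant. What is shaped like the part that bears pot_floor but orange is not meant.

How it is judged:
By the outcome, as a careful person would: the job done as asked, in the order asked, and still so for the second after the job is handed in, with the robot touching nothing.
It also fails if it takes over 45 s, if anything falls off the work surface, if the arm or the gripper's body presses on something with over 40 N, if the wrist force passes 120 N, or if a joint passes its speed limit or range.

## Working session

There is one attempt and no reset: what is moved stays moved. The work goes in short steps, Python scripts to look and compute and a tool call to move; the robot and the scene stay as the last step left them, time stands still between calls to the robot, and variables do not carry over. Pictures are saved under pics/ and viewed, about 8 in all and at most 12, crops included, and the job is handed in when it is done.

Besides the shell and the picture viewer there is one more tool, called after ">>>" as a command line: name --argument value ..., lists and objects as JSON in quotes. carry_out: Moves the arm, as the interface text tells. Its arguments: {"type":"object","properties":{"steps":{"type":"array"},"squeeze":{"type":"number"}},"required":["steps"]}

```bash
mkdir -p pics
cat > h.py <<'E'
import numpy as np, cv2
from workcell import status, grab_frame, calibration, sign_off, trace, env
def pose(name):
    c=calibration(name)
    if "hand_eye" in c:
        s=status.get_state(); T=np.eye(4); T[:3,:3]=np.array(s["tcp_rot"]); T[:3,3]=s["ee_pos"]
        return c,T@np.array(c["hand_eye"])
    R=cv2.Rodrigues(np.array(c["rvec"],float))[0]; T=np.eye(4); T[:3,:3]=R.T; T[:3,3]=-R.T@np.array(c["tvec"]).ravel()
    return c,T
def world(c,T,uv,d):
    K=np.array([[c["fx"],0,c["cx"]],[0,c["fy"],c["cy"]],[0,0,1]])
    n=cv2.undistortPoints(np.array(uv,float).reshape(-1,1,2),K,np.array([c["k1"],0,0,0.]))[:,0]
    d=np.asarray(d,float).reshape(-1,1)
    return (np.c_[n,np.ones(len(n))]*d)@T[:3,:3].T+T[:3,3]
def cloud(c,T,dep,mask):
    v,u=np.nonzero(mask&(dep>0)); return world(c,T,np.c_[u,v],dep[v,u])
def save(n,img): cv2.imwrite("pics/"+n,cv2.cvtColor(img,cv2.COLOR_RGB2BGR))
E
python3 - <<'E'
from h import *
print(env.grip_point_offset, status.get_state())
ims=[]
for n in ("top","scene"):
    c,T=pose(n); im,d=grab_frame(n); save(n+"0.png",im); np.savez(n+"0.npz",im=im,d=d)
    for k in ("brush_grip","brush_butt","pot_floor","mug","slim_brush"):
        for r in trace(n,k)[:4]:
            P=cloud(c,T,d,r["pixels"]); col=np.median(im[r["pixels"]],0)
            print(n,k,round(r["confidence"],2),np.round(r["xy"]),col,r["pixels"].sum(),np.round(np.median(P,0)) if len(P) else None, np.round(np.percentile(P,[2,98],axis=0)).tolist() if len(P) else 0)
E
```

```text
18.8 {'t': 0.0, 'joints': array([ 1.12058889e+00,  1.31159317e-01,  1.48926681e+00, -9.43072844e-06,
        1.52298992e+00, -8.53777238e-02]), 'joint_velocities': array([ 1.91912281e-03, -3.49723548e-04, -3.34177525e-04,  1.78418567e-05,
       -2.01015915e-03, -2.53423722e-04]), 'effort': array([-3.11385984e-04, -5.59827483e+01, -4.91771328e+01,  7.69764930e-02,
        3.48775322e-02, -1.82453691e-04]), 'ee_pos': array([213.79817907, 560.01334421, 217.59539727]), 'tcp_rot': array([[ 9.34184638e-01, -7.84972829e-04,  3.56789077e-01],
       [-3.56789911e-01, -1.64580448e-03,  9.34183200e-01],
       [-1.46103367e-04, -9.99998338e-01, -1.81755565e-03]]), 'contact_force': array([-0.16963755,  0.19745072,  0.79642187]), 'moment': array([ 0.04739395, -0.00656364, -0.00759264]), 'finger_gap': 0.9980845055468928}
top brush_grip 0.9 [265. 243.] [141.  92. 108.] 370 [393.  83.  12.] [[340.0, 5.0, -2.0], [448.0, 165.0, 19.0]]
top brush_grip 0.9 [180. 280.] [ 83.  44. 102.] 341 [292. 324.  13.] [[256.0, 231.0, 7.0], [332.0, 411.0, 19.0]]
top brush_grip 0.58 [235. 160.] [70. 45. 37.] 327 [617
[... 1191 characters left out ...]
, 46.0]]
scene brush_butt 0.61 [422. 262.] [63.  25.5 83. ] 422 [292. 333.  10.] [[257.0, 236.0, 1.0], [333.0, 413.0, 16.0]]
scene brush_butt 0.52 [326. 228.] [132.5  68.   86. ] 202 [410. 105.  10.] [[351.0, 16.0, 4.0], [452.0, 168.0, 15.0]]
scene pot_floor 0.75 [189. 214.] [70. 26.  0.] 1863 [695. -41.  62.] [[644.0, -117.0, 4.0], [735.0, -21.0, 97.0]]
scene pot_floor 0.57 [240. 196.] [61. 61. 52.] 1712 [541. -66.  62.] [[486.0, -140.0, -0.0], [579.0, -43.0, 97.0]]
scene mug 0.91 [221. 160.] [63. 62. 53.] 780 [ 487. -287.   45.] [[429.0, -347.0, -1.0], [519.0, -268.0, 69.0]]
scene slim_brush 0.56 [310. 276.] [117.  91.  52.] 178 [573. 265.  38.] [[475.0, 225.0, -1.0], [655.0, 291.0, 41.0]]
```

View pics/top0.png

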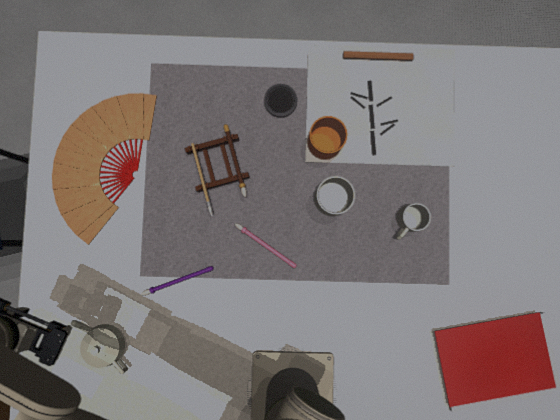

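View pics/scene0.png

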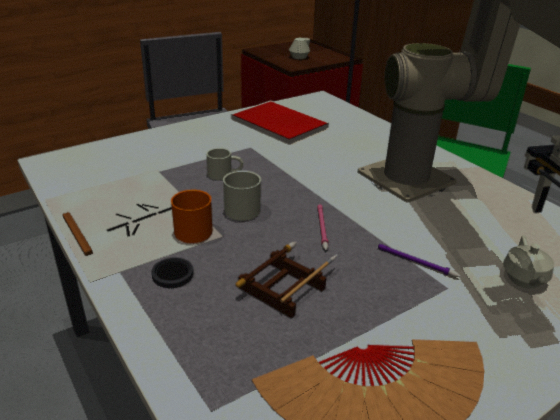

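Candidates for the thick brush in the top view are dark wood on the rest (235,160), pink (265,245) and purple (180,280). Pink and purple are excluded, so it is the one on the rest, bristles near (244,193) and butt near (226,127). For the pot, it is the white cup at (334,197); orange at (326,136) is the look-alike, and the mug with the handle is at (412,221). I'll confirm in a crop and fit the axis.

Run:
```python
from h import *
z=np.load("top0.npz"); im=z["im"]; 
save("crop.png",cv2.resize(im[115:225,175:365],None,fx=4.2,fy=4.2,interpolation=cv2.INTER_CUBIC))
for n in("top","scene"):
    c,T=pose(n); im,d=grab_frame(n)
    r=[q for q in trace(n,"brush_grip") if np.median(cloud(c,T,d,q["pixels"]),0)[0]>500][0]
    P=cloud(c,T,d,r["pixels"]); P=P[P[:,2]>36]
    m=np.median(P,0); vx,vy,x0,y0=cv2.fitLine(P[:,:2].astype(np.float32),cv2.DIST_HUBER,0,.01,.01).ravel()
    s=(P[:,:2]-[x0,y0])@[vx,vy]; print(n,(vx,vy),(x0,y0),np.percentile(s,[0,1,5,95,99,100]).round(),P[:,2].max())
    for b in np.arange(-110,110,10):
        q=P[(s>=b)&(s<b+10)]; 
        if len(q): print(b,len(q),q.mean(0).round(1))
    for r in trace(n,"pot_floor"):
        P=cloud(c,T,d,r["pixels"]); P=P[P[:,2]>85]; 
        if len(P)>5: e=cv2.minEnclosingCircle(P[:,:2].astype(np.float32)); print("pot",e)
```

```text
top (np.float32(0.95483464), np.float32(0.29713768)) (np.float32(623.4853), np.float32(175.17348)) [-100.  -97.  -89.   90.   96.   99.] 57.17345861865556
-100 13 [532.6 147.6  45.5]
-90 18 [541.9 149.6  45.1]
-80 17 [552.  152.1  47.9]
-70 15 [561.4 156.8  43.8]
-60 16 [570.2 158.9  45. ]
-50 18 [580.1 161.1  45.5]
-40 18 [590.6 164.8  43.7]
-30 15 [599.9 168.5  44.7]
-20 16 [609.3 170.6  45.4]
-10 14 [618.  174.2  44.9]
0 18 [628.3 176.8  44.8]
10 14 [637.9 179.5  45.4]
20 18 [647.2 182.5  44.7]
30 17 [657.  185.7  46.1]
40 15 [667.  188.4  45.1]
50 16 [676.2 191.6  44. ]
60 18 [685.5 194.8  44.1]
70 15 [695.2 197.2  45.1]
80 21 [704.5 200.3  46.1]
90 15 [713.8 203.4  44.9]
pot ((529.6056518554688, -92.45650482177734), 49.5721321105957)
scene (np.float32(0.95489925), np.float32(0.29692996)) (np.float32(632.3561), np.float32(180.90506)) [-113. -107.  -94.   87.   92.   95.] 48.16337293505967
-110 8 [531.2 147.6  40.1]
-100 21 [541.5 152.8  41.9]
-90 15 [551.9 157.   43. ]
-80 25 [559.7 157.   42.3]
-70 18 [569.4 160.5  40.9]
-60 15 [580.3 164.   42.2]
-50 19 [589.3 167.1  41.2]
-40 16 [598.7 169.9  40.5]
-30 16 [608.1 171.8  41.2]
-20 16 [617.7 176.   41.9]
-10 19 [627.7 178.5  41.6]
0 19 [637.2 182.2  41. ]
10 19 [647.2 184.9  41.4]
20 17 [656.4 187.9  41.6]
30 20 [666.1 190.4  41.6]
40 17 [675.4 193.2  41.1]
50 21 [684.8 197.5  41. ]
60 19 [694.5 199.1  41. ]
70 21 [704.3 203.2  41.9]
80 26 [713.4 205.6  41.9]
90 13 [720.1 206.6  40.4]
pot ((688.7896118164062, -69.3191146850586), 50.669761657714844)
pot ((531.1124267578125, -93.92124938964844), 52.38456726074219)
```

View pics/crop.png

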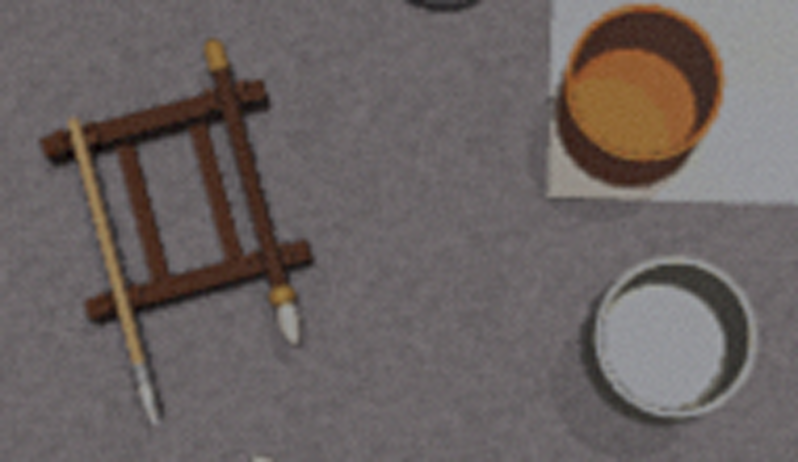

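The crop shows the thick brush (collar at crop (282,296), butt (213,42)) and the white handleless pot (675,337). Moving above the collar.

>>> carry_out --steps '[[[0.04,-0.045,0],[0,0,0.1],0.093],[[0.085,-0.1,0],[0,0,0.2],0.093],[[0.125,-0.15,0],[0,0,0.3],0.093],[[0.165,-0.195,0],[0,0,0.4],0.093],[[0.205,-0.24,0],[0,0,0.5],0.093],[[0.24,-0.285,0],[0,0,0.6],0.093],[[0.28,-0.33,0],[0,0,0.666],0.093],[[0.315,-0.375,0],[0,0,0.666],0.093],[[0.342,-0.403,-0.01],[0,0,0.666],0.093],[[0.342,-0.403,-0.03],[0,0,0.666],0.093],[[0.342,-0.403,-0.05],[0,0,0.666],0.06],[[0.342,-0.403,-0.05],[0,0,0.666],0.06]]' --squeeze 40

```text
t: 2.4
ee_pos: [553.6, 158.3, 165.7]
tcp_rot: [[0.955, -0.005, -0.298], [0.298, -0.001, 0.955], [-0.005, -1.0, 0.001]]
contact_force: [-0.5, 1.0, -0.1]
finger_gap: 0.831
```

Run:
```python
from h import *
s=status.get_state(); print(s["t"],s["ee_pos"],s["tcp_rot"],s["joints"],s["finger_gap"])
c,T=pose("wrist"); im,d=grab_frame("wrist"); np.savez("w1.npz",im=im,d=d,T=T); save("w1.png",im)
for r in trace("wrist","brush_grip"):
    P=cloud(c,T,d,r["pixels"]); print(r["confidence"],r["xy"],np.median(P,0))
    P=P[P[:,2]>36]
    if len(P)<20: continue
    vx,vy,x0,y0=cv2.fitLine(P[:,:2].astype(np.float32),cv2.DIST_HUBER,0,.01,.01).ravel()
    if vx<0: vx,vy=-vx,-vy
    t=(P[:,:2]-[x0,y0])@[vx,vy]; w=(P[:,:2]-[x0,y0])@[-vy,vx]; print(vx,vy,x0,y0)
    for b in np.arange(np.floor(t.min()/4)*4,t.min()+70,4):
        k=(t>=b)&(t<b+4)
        if k.sum()>3: print(b,k.sum(),P[k].mean(0).round(1),np.ptp(w[k]).round(1),P[k,2].max().round(1))
```

```text
2.4 [553.55492324 158.30258257 165.70213942] [[ 9.54529749e-01 -4.98283949e-03 -2.98074035e-01]
 [ 2.98074511e-01 -6.64192831e-04  9.54542375e-01]
 [-4.95431008e-03 -9.99987365e-01  8.51265628e-04]] [ 1.89306565e-01  1.00389301e-01  1.61776833e+00  2.88248475e-04
  1.42845386e+00 -1.68420792e+00] 0.8309461013161122
0.81 [270.7, 238.8] [587.21375622 161.77457321  45.10146566]
0.95470613 0.2975504 593.11005 163.52374
-76.0 22 [523.4 141.7  41.7] 4.7 43.0
-72.0 55 [526.6 142.7  43.1] 8.6 46.9
-68.0 84 [530.2 144.   44.3] 12.5 47.4
-64.0 87 [534. 145.  45.] 12.5 47.5
-60.0 96 [537.7 146.3  45.3] 14.2 47.9
-56.0 78 [541.4 147.5  45.3] 13.4 48.2
-52.0 70 [545.3 148.8  44.3] 11.9 47.0
-48.0 129 [549.1 149.9  45.5] 16.7 49.7
-44.0 110 [552.8 151.7  47.1] 16.6 50.1
-40.0 59 [556.8 152.7  45.7] 15.0 50.1
-36.0 69 [560.7 153.3  44.5] 11.3 47.8
-32.0 70 [564.5 154.4  44.6] 11.4 47.9
-28.0 67 [568.2 155.9  44.9] 10.5 46.9
-24.0 64 [572.  157.2  44.7] 10.5 47.0
-20.0 68 [575.9 158.2  44.7] 10.6 47.0
-16.0 67 [579.8 159.3  44.9] 10.7 47.8
-12.0 64 [583.7 160.5  44.8] 10.7 47.7
-8.0 60 [587.4 161.8  44.6] 10.7 47.3
```

View pics/w1.png

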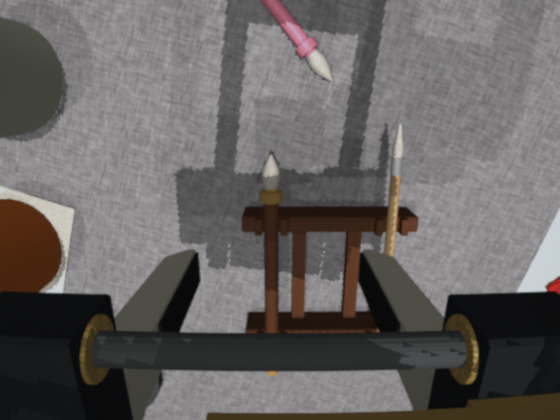

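Wrist picture: thick brush vertical at column 270, collar at (270,197), slim brush at column 395, pink look-alike above. Collar is at about (552,151). Descend and close at 40 N.

>>> carry_out --steps '[[[-0.0015,-0.0076,-0.02],[0,0,0],0.055],[[-0.0015,-0.0076,-0.05],[0,0,0],0.05],[[-0.0015,-0.0076,-0.08],[0,0,0],0.05],[[-0.0015,-0.0076,-0.11],[0,0,0],0.05],[[-0.0015,-0.0076,-0.13],[0,0,0],0.05],[[-0.0015,-0.0076,-0.1445],[0,0,0],0.05],[[-0.0015,-0.0076,-0.1445],[0,0,0],0.05],[[-0.0015,-0.0076,-0.1445],[0,0,0],0.05]]' --squeeze 40

```text
t: 3.5
ee_pos: [554.6, 151.1, 25.1]
tcp_rot: [[0.954, 0.001, -0.298], [0.298, 0.0, 0.954], [0.001, -1.0, 0.0]]
contact_force: [0.2, -0.2, 0.7]
finger_gap: 0.533
```

>>> carry_out --steps '[[[0,0,0],[0,0,0],0.03],[[0,0,0],[0,0,0],0.02],[[0,0,0],[0,0,0],0.01],[[0,0,0],[0,0,0],0.005],[[0,0,0],[0,0,0],0.0],[[0,0,0],[0,0,0],0.0],[[0,0,0],[0,0,0],0.0],[[0,0,0],[0,0,0],0.0]]' --squeeze 40

```text
t: 4.5
ee_pos: [554.7, 151.2, 25.2]
tcp_rot: [[0.954, 0.001, -0.298], [0.298, 0.0, 0.954], [0.001, -1.0, 0.0]]
contact_force: [0.1, -0.0, 2.5]
finger_gap: 0.178
```

>>> carry_out --steps '[[[0,0,0.01],[0,0,0],0.0],[[0,0,0.03],[0,0,0],0.0],[[0,0,0.055],[0,0,0],0.0],[[0,0,0.08],[0,0,0],0.0],[[0,0,0.11],[0,0,0],0.0],[[0,0,0.14],[0,0,0],0.0],[[0,0,0.17],[0,0,0],0.0],[[0,0,0.2],[0,0,0],0.0],[[0,0,0.23],[0,0,0],0.0],[[0,0,0.25],[0,0,0],0.0],[[0,0,0.26],[0,0,0],0.0],[[0,0,0.26],[0,0,0],0.0]]'

```text
t: 6.0
ee_pos: [554.9, 151.2, 285.6]
tcp_rot: [[0.954, 0.002, -0.298], [0.298, 0.0, 0.954], [0.002, -1.0, -0.0]]
contact_force: [0.2, 1.1, -0.7]
finger_gap: 0.178
```

Run:
```python
from h import *
s=status.get_state(); print(s["contact_force"],s["moment"],s["finger_gap"])
c,T=pose("wrist"); im,d=grab_frame("wrist"); im2,_=grab_frame("scene"); save("w2.png",np.hstack([im[::1,100:460],im2[60:,120:480][:360].repeat(1,0) if 0 else cv2.resize(im2[60:340,120:480],(440,420))]))
```

```text
[ 0.23545797  1.10728273 -0.70545504] [0.00728673 0.10844065 0.01171834] 0.17759268214660995
```

View pics/w2.png

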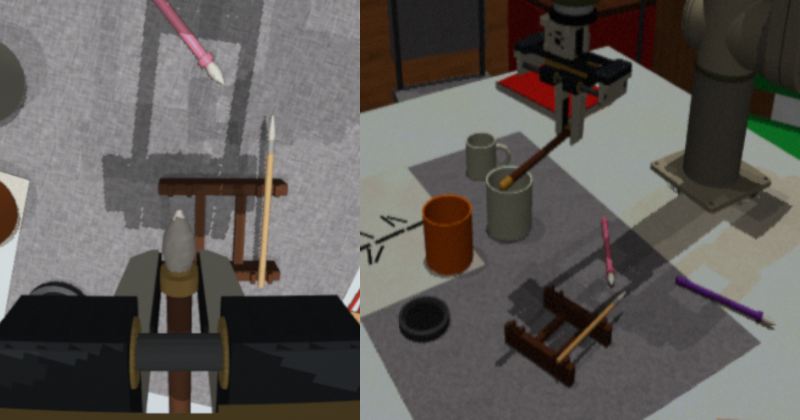

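Held level by the collar at wrist (180,280), rest and slim brush undisturbed. Ease to 12 N.

>>> carry_out --steps '[[[0,0,0],[0,0,0],0],[[0,0,0],[0,0,0],0],[[0,0,0],[0,0,0],0],[[0,0,0],[0,0,0],0],[[0,0,0],[0,0,0],0],[[0,0,0],[0,0,0],0],[[0,0,0],[0,0,0],0],[[0,0,0],[0,0,0],0],[[0,0,0],[0,0,0],0],[[0,0,0],[0,0,0],0],[[0,0,0],[0,0,0],0],[[0,0,0],[0,0,0],0]]' --squeeze 12

```text
t: 7.6
ee_pos: [554.2, 151.0, 283.9]
tcp_rot: [[0.954, -0.001, -0.298], [0.298, 0.0, 0.954], [-0.001, -1.0, 0.0]]
contact_force: [-0.0, 0.5, -1.8]
finger_gap: 0.187
```

>>> carry_out --steps '[[[0,0,0],[0,0,0],0],[[0,0,0],[0,0,0],0],[[0,0,0],[0,0,0],0],[[0,0,0],[0,0,0],0],[[0,0,0],[0,0,0],0],[[0,0,0],[0,0,0],0],[[0,0,0],[0,0,0],0],[[0,0,0],[0,0,0],0],[[0,0,0],[0,0,0],0],[[0,0,0],[0,0,0],0]]' --squeeze 12

```text
t: 8.85
ee_pos: [554.2, 151.1, 283.9]
tcp_rot: [[0.954, -0.001, -0.298], [0.298, -0.0, 0.954], [-0.001, -1.0, 0.0]]
contact_force: [-0.7, -0.4, -1.5]
finger_gap: 0.187
```

>>> carry_out --steps '[[[0,0,0],[0,0,0],0],[[0,0,0],[0,0,0],0],[[0,0,0],[0,0,0],0],[[0,0,0],[0,0,0],0]]' --squeeze 40

```text
t: 9.35
ee_pos: [554.2, 151.0, 283.9]
tcp_rot: [[0.954, -0.001, -0.298], [0.298, 0.0, 0.954], [-0.001, -1.0, 0.0]]
contact_force: [-0.3, 0.4, -2.5]
finger_gap: 0.176
```

Run:
```python
from h import *
s=status.get_state(); print(s["contact_force"],s["moment"],s["finger_gap"],s["ee_pos"])
im,dw=grab_frame("wrist"); c,T=pose("scene"); im2,d=grab_frame("scene")
for r in trace("scene","brush_butt"):
    P=cloud(c,T,d,r["pixels"]); print(r["confidence"],r["xy"],np.median(P,0))
    k=(P[:,2]>90)&(P[:,2]<290)&(np.hypot(P[:,0]-555,P[:,1]-151)<100)
    P=P[k]
    if len(P)>20:
        l=cv2.fitLine(P.astype(np.float32),cv2.DIST_HUBER,0,.01,.01).ravel(); print(l,np.percentile(P[:,2],[0,2,98]))
save("w3.png",np.hstack([im[::1,100:460],cv2.resize(im2[60:340,120:480],(440,420))]))
```

```text
[-0.33176216  0.42773308 -2.4868054 ] [ 0.05316307 -0.00981643 -0.02285411] 0.17597853427548565 [554.23286292 151.04265789 283.89244777]
0.77 [326.0, 227.9] [406.97268892  99.35105084   9.50509145]
0.75 [423.2, 262.4] [291.55000511 332.67399354   9.63734598]
0.64 [288.9, 183.6] [555.36140927 155.74834611 209.53396685]
[ 4.2274594e-02 -7.1626101e-03  9.9908036e-01  5.5468060e+02
  1.5561563e+02  2.0412935e+02] [121.56243059 127.16335767 277.21075688]
```

View pics/w3.png

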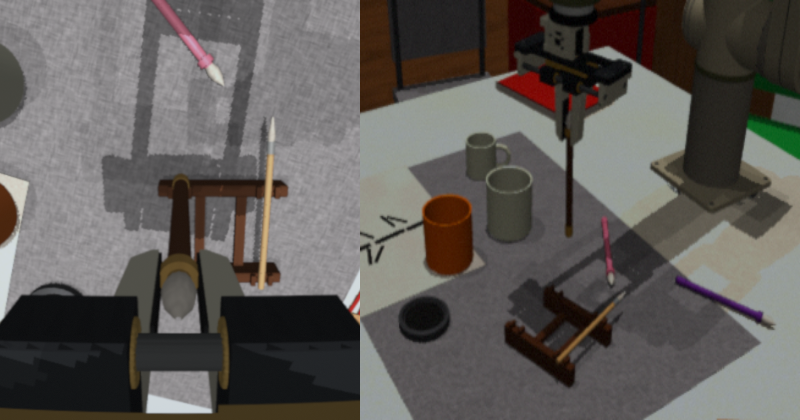

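Brush hangs bristles up (2.4° lean), gripped firmly again at 40 N. Raise a little and carry over the pot.

>>> carry_out --steps '[[[0,0,0.015],[0,0,0],0],[[0,-0.005,0.035],[0,0,0],0],[[-0.001,-0.02,0.045],[0,0,0],0],[[-0.002,-0.045,0.045],[0,0,0],0],[[-0.003,-0.075,0.045],[0,0,0],0],[[-0.004,-0.11,0.045],[0,0,0],0],[[-0.005,-0.145,0.045],[0,0,0],0],[[-0.006,-0.18,0.045],[0,0,0],0],[[-0.007,-0.21,0.045],[0,0,0],0],[[-0.008,-0.23,0.045],[0,0,0],0],[[-0.008,-0.24,0.045],[0,0,0],0],[[-0.008,-0.242,0.045],[0,0,0],0]]'

```text
t: 11.0
ee_pos: [546.2, -91.2, 329.0]
tcp_rot: [[0.955, -0.001, -0.298], [0.298, 0.0, 0.955], [-0.001, -1.0, 0.0]]
contact_force: [0.7, 0.9, -2.0]
finger_gap: 0.175
```

Run:
```python
from h import *
s=status.get_state(); print(s["t"],s["contact_force"],s["moment"],s["finger_gap"],s["ee_pos"])
a,_=grab_frame("top"); c,T=pose("scene"); im2,d=grab_frame("scene")
e=s["ee_pos"]
M=np.ones(d.shape,bool); P=cloud(c,T,d,M)
k=(P[:,2]>150)&(P[:,2]<310)&(np.hypot(P[:,0]-e[0],P[:,1]-e[1])<22); P=P[k]
l=cv2.fitLine(P.astype(np.float32),cv2.DIST_HUBER,0,.01,.01).ravel(); print(len(P),l,np.percentile(P[:,2],[0,2,98]))
for r in trace("scene","pot_floor"):
    Q=cloud(c,T,d,r["pixels"]); Q=Q[(Q[:,2]>85)&(Q[:,2]<110)]; print("pot",cv2.minEnclosingCircle(Q[:,:2].astype(np.float32)) if len(Q)>5 else 0)
save("w4.png",np.hstack([cv2.resize(a[120:260,260:400],(400,400)),cv2.resize(im2[80:260,150:330],(400,400))]))
```

```text
11.0 [ 0.6578242   0.94407928 -2.0376995 ] [0.0230916  0.04171212 0.04309724] 0.17460334270666722 [546.24643221 -91.19668071 329.02404632]
267 [ 3.0587148e-02 -2.3419436e-03  9.9952936e-01  5.4534363e+02
 -8.6109261e+01  2.4137473e+02] [166.59137379 170.32678767 307.7710651 ]
pot ((532.159912109375, -93.6297378540039), 53.23722457885742)
pot ((688.4767456054688, -70.85822296142578), 53.03388595581055)
```

View pics/w4.png

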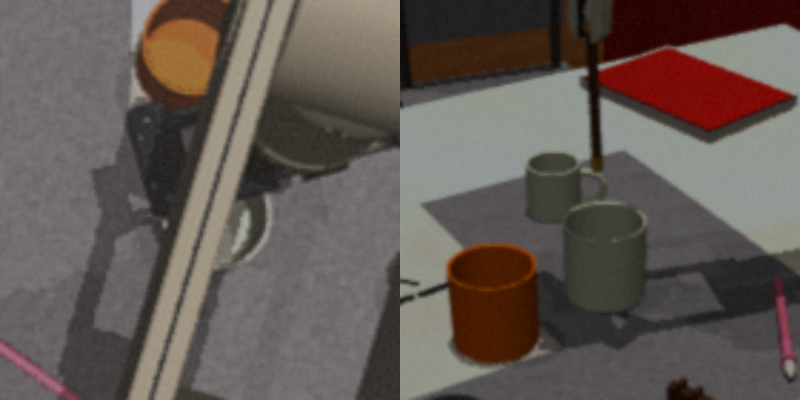

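Brush hangs above the white pot (right view: butt at (597,165), pot rim (605,215)); butt is about 13 mm off pot centre, well inside. Lower to near the bottom.

>>> carry_out --steps '[[[0,0,-0.01],[0,0,0],0],[[0,0,-0.03],[0,0,0],0],[[0,0,-0.05],[0,0,0],0],[[0,0,-0.07],[0,0,0],0],[[0,0,-0.09],[0,0,0],0],[[0,0,-0.11],[0,0,0],0],[[0,0,-0.125],[0,0,0],0],[[0,0,-0.138],[0,0,0],0],[[0,0,-0.146],[0,0,0],0],[[0,0,-0.148],[0,0,0],0],[[0,0,-0.148],[0,0,0],0]]'

```text
t: 12.52
ee_pos: [546.6, -90.3, 181.3]
tcp_rot: [[0.954, -0.0, -0.299], [0.299, 0.0, 0.954], [-0.0, -1.0, 0.0]]
contact_force: [-0.0, 0.3, -1.2]
finger_gap: 0.181
```

>>> carry_out --steps '[[[0,0,-0.002],[0,0,0],0],[[0,0,-0.004],[0,0,0],0],[[0,0,-0.004],[0,0,0],0],[[0,0,-0.004],[0,0,0],0]]'

```text
t: 13.02
ee_pos: [546.6, -90.3, 177.4]
tcp_rot: [[0.954, -0.0, -0.299], [0.299, 0.0, 0.954], [-0.0, -1.0, 0.0]]
contact_force: [-0.1, -0.3, -1.9]
finger_gap: 0.175
```

>>> carry_out --steps '[[[0,0,-0.002],[0,0,0],0],[[0,0,-0.004],[0,0,0],0],[[0,0,-0.004],[0,0,0],0]]'

```text
t: 13.4
ee_pos: [546.4, -90.3, 173.0]
tcp_rot: [[0.954, -0.001, -0.299], [0.299, 0.0, 0.954], [-0.001, -1.0, 0.0]]
contact_force: [0.4, 0.2, -1.4]
finger_gap: 0.178
```

>>> carry_out --steps '[[[0,0,-0.001],[0,0,0],0],[[0,0,-0.002],[0,0,0],0],[[0,0,-0.002],[0,0,0],0]]'

```text
t: 13.78
ee_pos: [546.3, -90.3, 170.9]
tcp_rot: [[0.954, -0.001, -0.299], [0.299, 0.0, 0.954], [-0.001, -1.0, 0.001]]
contact_force: [-0.2, 0.3, -2.1]
finger_gap: 0.176
```

>>> carry_out --steps '[[[0,0,-0.001],[0,0,0],0],[[0,0,-0.002],[0,0,0],0],[[0,0,-0.002],[0,0,0],0]]'

```text
t: 14.15
ee_pos: [546.7, -90.3, 169.4]
tcp_rot: [[0.954, 0.0, -0.299], [0.299, 0.0, 0.954], [0.0, -1.0, 0.0]]
contact_force: [-0.0, 0.2, 1.4]
finger_gap: 0.176
```

>>> carry_out --steps '[[[0,0,-0.001],[0,0,0],0],[[0,0,-0.001],[0,0,0],0],[[0,0,-0.001],[0,0,0],0]]'

```text
t: 14.52
ee_pos: [547.2, -90.4, 169.2]
tcp_rot: [[0.954, 0.002, -0.299], [0.299, -0.0, 0.954], [0.001, -1.0, -0.001]]
contact_force: [-0.3, -0.1, 4.9]
finger_gap: 0.176
```

Contact with the pot floor (force −2 → +5 N). Release and wait.

>>> carry_out --steps '[[[0,0,0],[0,0,0],0.02],[[0,0,0],[0,0,0],0.024],[[0,0,0],[0,0,0],0.03],[[0,0,0],[0,0,0],0.04],[[0,0,0],[0,0,0],0.05],[[0,0,0],[0,0,0],0.06],[[0,0,0],[0,0,0],0.07],[[0,0,0],[0,0,0],0.07],[[0,0,0],[0,0,0],0.07],[[0,0,0],[0,0,0],0.07]]'

```text
t: 15.78
ee_pos: [547.2, -90.4, 169.2]
tcp_rot: [[0.954, 0.002, -0.299], [0.299, -0.0, 0.954], [0.001, -1.0, -0.001]]
contact_force: [0.1, 0.4, 0.4]
finger_gap: 0.754
```

Run:
```python
from h import *
s=status.get_state(); print(s["t"],s["contact_force"],s["finger_gap"],s["ee_pos"])
im,_=grab_frame("wrist"); im2,d=grab_frame("scene")
save("w5.png",np.hstack([im[:,80:480],cv2.resize(im2[80:260,150:330],(400,420))]))
```

```text
15.775 [0.08876962 0.36378043 0.4212919 ] 0.7542041620115907 [547.22466508 -90.42459581 169.1563979 ]
```

View pics/w5.png

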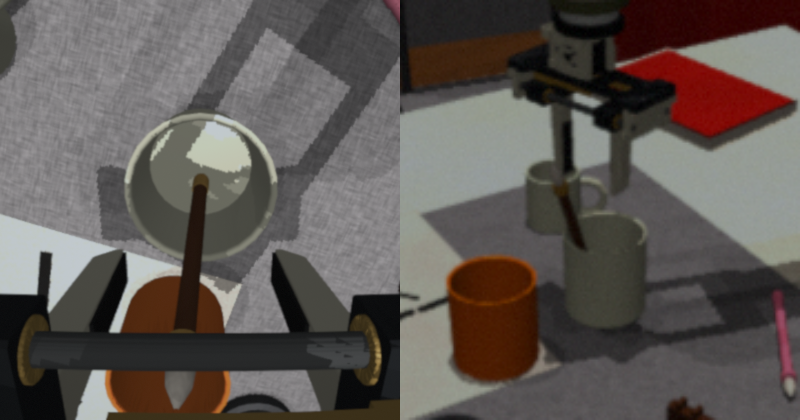

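Brush leans on the pot's far rim, bristles up and free of the fingers. Withdraw up.

>>> carry_out --steps '[[[-0.005,-0.0,0.01],[0,0,0],0.07],[[-0.01,0,0.03],[0,0,0],0.07],[[-0.02,0,0.06],[0,0,0],0.07],[[-0.035,0,0.09],[0,0,0],0.07],[[-0.05,0,0.12],[0,0,0],0.07],[[-0.065,0.02,0.15],[0,0,0],0.07],[[-0.08,0.06,0.17],[0,0,0],0.07],[[-0.1,0.1,0.18],[0,0,0],0.07],[[-0.11,0.14,0.18],[0,0,0],0.07],[[-0.11,0.17,0.18],[0,0,0],0.07],[[-0.11,0.18,0.18],[0,0,0],0.07],[[-0.11,0.18,0.18],[0,0,0],0.07]]'

```text
t: 17.38
ee_pos: [437.2, 89.5, 350.0]
tcp_rot: [[0.954, 0.003, -0.3], [0.3, -0.001, 0.954], [0.002, -1.0, -0.001]]
contact_force: [-0.9, -1.4, 0.5]
finger_gap: 0.755
```

Run:
```python
from h import *
s=status.get_state(); print(s["t"],s["contact_force"],s["ee_pos"])
c,T=pose("scene"); im2,d=grab_frame("scene"); a,_=grab_frame("top")
for k in ("pot_floor","mug","slim_brush"):
  for r in trace("scene",k):
    Q=cloud(c,T,d,r["pixels"]); print(k,r["confidence"],np.round(np.median(Q,0)),cv2.minEnclosingCircle(Q[(Q[:,2]>85)&(Q[:,2]<110)][:,:2].astype(np.float32)) if k[0]=="p" else "")
save("w6.png",np.hstack([cv2.resize(a[80:260,180:440],(400,277)),cv2.resize(im2[100:310,140:440],(400,277))]))
```

```text
17.375 [-0.89282114 -1.44034132  0.45664876] [437.21626654  89.54438691 350.00781284]
pot_floor 0.82 [694. -41.  62.] ((687.5431518554688, -69.47716522216797), 51.36497497558594)
pot_floor 0.56 [541. -64.  61.] ((530.4352416992188, -91.6989517211914), 52.419315338134766)
slim_brush 0.52 [564. 262.  38.]
```

View pics/w6.png

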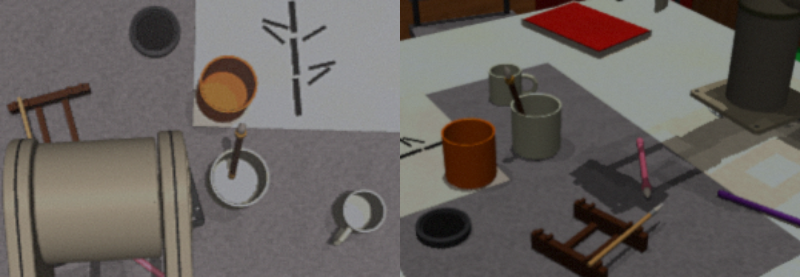

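The brush stands in the pot with its bristles up, and the pot, mug and slim brush are where they were. Handing in.

```bash
python3 -c "from workcell import sign_off; print(sign_off())"
```

```text
the job is handed in; nothing more can be done
None
```

The thick brush is in the white pot, bristles up and leaning on the far rim, and the job is handed in at about 17.5 s of the 45 s allowed.

I pinched it by the collar at 40 N and lifted it clear, still level. At 12 N the handle swung down, leaving a lean of about 2°. I gripped it again at 40 N and lowered it until the force rose from −2 to +5 N at the floor height, then let go and withdrew.

**Last checks:**
- **Pot:** it is within about 2 mm of where it was, which is within the measuring error.
- **Slim brush:** it still lies on the rest. Its measured middle shifted about 10 mm along its own length, but the picture shows no movement; the network probably saw a different part of it.
- **Mug:** the network did not find it in the last scene picture, but both views show it standing in place.
- **Pose error:** the arm stopped about 4 mm high and 2.5 mm along the brush from the commanded pick-up pose, without effect on the grasp.
- **Finger opening:** it read about 16.5 mm on the 18 mm collar, and I did not find out why.

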